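Fit the charged battery to the respirator blower

TASK

Take the fully charged battery (all four lights green) out of the charger by pinching its two yellow tabs together, and put it into the empty bay of the respirator blower, pushed fully home so that both tabs spring back out and latch. Work by feel and gently: no yanking at the charger, and no more push on the blower than it takes to feel the battery bottom. Leave the other battery on charge and everything else on the bench where it is.

Things in the scene. Friction and masses are not known exactly. Their poses are not given: they have to be found in the camera images.
- pack_full: Charged battery: black block 48 x 76 x 84 mm (x, y, z), 0.32 kg, four green lights on its top; fits a bay either way round. Origin: centre of underside, z up. On the +x and -x flanks (48 mm apart), middle 28 mm of y, is a yellow sprung tab; its thumb pad spans z 53..82 mm: 60 mm over both pads at rest, 51 mm pinched. Each tab's barb, top face at z 20, sticks out 4.5 mm at rest, 0 when pinched.
- full_tab_a (a joint): How far the charged battery's +x tab is pushed in, m: 0 sprung out, 0.0045 at its stop. Spring 2 N at rest, 4.3 N at the stop. About 3 mm or more frees its barb. The barb is bevelled below, flat on top: with the tabs pressed in the battery slides freely; left alone they snap past the bay's lips when the battery is pushed down with 12 to 25 N.
- full_tab_b (a joint): The same for the charged battery's -x tab (m, 0 sprung out, 0.0045 at its stop, pushed towards +x).
- pack_low: The other battery, same shape, still charging: one red light, three dark. It sits latched in the charger's other bay and must stay there. Origin: centre of underside.
- charger: Fixed two-bay charger, dark grey, 125 x 250 mm, origin at the bench under its centre. Bays at y = +60 and -60 mm, built like the blower's: floor 25 mm, rims 71 mm above the bench, tabs facing the charger's +x and -x. Either battery may be in either bay, latched, underside 2 mm above the floor, held up against the lips by a sprung contact block.
- blower: Fixed respirator blower, dark grey, 96 x 225 mm and 88 mm high, upside down in a steel holder 130 x 250 mm; origin at the bench under its centre. The empty bay's mouth is in its top at y = -52 mm; on the other half (y = +60 mm) a round hose outlet, 52 mm across, rises to 117 mm; a round red filter cover is on its +x face.
- blower_bay (a point): Centre of the empty bay's floor, 42 mm above the bench, axes as the blower's. Bay 51 mm (x) by 79 mm (y), 46 mm deep, its rim bevelled 4 mm at 45 degrees; tabs face +-x. A brass contact block stands 6 mm above the floor on a spring (5 N, 8 N flush). Lips on the x walls have undersides 22 mm above the floor: battery latches only when within 2 mm of the floor; then it rests about 2 mm above.
- coupon: Bystander: T-shaped welded steel test piece, base 60 x 100 mm, 51 mm high, 0.49 kg, loose. Origin: centre of underside.
- spray: Bystander: spray can with a blue label and pale top, 55 mm across, 150 mm high, upright, loose. Origin: centre of underside.
- hammer: Bystander: hammer, 260 mm long, lying on the bench, loose. Origin: centre of underside.

How it is judged:
On the way, in this order (a step that is already met when the one before it is completed fails the run):
1. both tabs of the charged battery are pinched in (each by more than 3.2 mm) while it still sits in the charger (value of joint each of full_tab_a, full_tab_b above 0.0032 m and z of pack_full in the frame of charger below 0.045 m), for 0.1 s.
2. the charged battery is lifted clear of the charger (z of pack_full in the frame of charger above 0.08 m), for 0.1 s.
At the end, for the whole second after the job is handed in: The charged battery stands fully home in the blower bay (underside within 3 mm of the bay floor, within 4 mm of its centre), both tabs sprung out to within 1 mm, at rest; the other battery is within 6 mm of where it was (z of pack_full in the frame of blower_bay below 0.003 m and horizontal distance between pack_full and blower_bay below 0.004 m and value of joint each of full_tab_a, full_tab_b below 0.001 m and linear speed of pack_full below 0.01 m/s and distance of pack_low from where it was at the start of the episode below 0.006 m); the robot touches nothing.
It fails at once if the charged battery is yanked or forced against the charger (over 45 N) (contact force between pack_full and charger above 45 N).
It fails at once if the charged battery is rammed or forced against the blower (over 32 N) (contact force between pack_full and blower above 32 N).
It fails at once if the other battery is disturbed (distance of pack_low from where it was at the start of the episode above 0.006 m).
It fails at once if the weld coupon, spray can or hammer is pushed away by more than 20 mm (distance of any of coupon, spray, hammer from where it was at the start of the episode above 0.02 m).
It also fails if it takes over 64 s, if anything falls off the work surface, if the arm or the gripper's body presses on something with over 40 N, if the wrist force passes 120 N, or if a joint passes its speed limit or range.

ROBOT

A 6-joint arm with a two-finger parallel gripper is mounted at the origin on the work surface. World frame = base frame: x ahead of the robot, y to its left, z up, the work surface at z = 0. Lengths are in m, angles in rad, forces in N, time in s.
With the tool pointing down it reaches from about 0.325 to 0.875 m from the base axis. Payload 4.4 kg.
Tool frame: the origin (TCP) lies midway between the tips of the shut fingers; the grasp point (between the pads) lies 19 mm behind it; z points along the fingers, y is the direction in which the jaws open and shut (so a half turn about z gives the same grasp; the last joint's range is limited). The gripper opens to 85 mm and grips with 20 to 120 N. Pads are 22 mm wide; open, the fingers measure 114 mm over their backs; the gripper's body (76 mm by 85 mm) begins 54 mm behind the grasp point. The pads swing forward as they close: fully open they stand 13 mm farther back than shut.
Start: joints at [1.153, 0.207, 1.542, -0, 1.393, -0.15], TCP at [0.152, 0.555, 0.231] pointing down, gripper open.
Joint ranges: [-2.73, 2.73], [-0.86, 2.22], [0.23, 2.46], [-1.11, 4.25], [0.08, 2.63], [-2.82, 2.82]. Speed limits (rad/s): [2.79, 2.79, 3.14, 3.14, 3.14, 3.14].

INTERFACE

Orientations are given as a unit quaternion [w, x, y, z].
In Python, from plant import r gives the robot as it stands. Calls block until the motion is done:
- r.move_ptp(position, orientation): joint-space move of the TCP to a pose.
- r.servo_line(position, frame=None, speed=0.15, threshold=None): straight line of the TCP; frame=None keeps the orientation; speed is the mean speed in m/s. With threshold (N) it stops when the force on the tool has changed by that much, and returns True; else False.
- r.set_joints(angles): joint-space move.
- r.grip(opening, squeeze=None): finger opening in m; squeeze is the grip in N (None keeps the last); returns when the fingers have stopped.
- r.hold(seconds).
- r.solve_ik(position, orientation): joint angles nearest the present ones, or None.
- r.camera(name): name is "scene" or "top" or "wrist"; returns a dict with "pixels" (420x560x3 uint8, blue, green, red), "fx", "fy", "cx", "cy" (pixels), "cam_to_world" (4x4, takes a point from camera to world coordinates); the wrist camera has in their place "T_tool_cam" (4x4, takes a point from camera to tool coordinates, whose origin is the TCP and whose axes are the flange's). Camera axes: x right, y down, z forward; pixel columns grow to the right and rows downward; lengths in m; the calibration is good to about 2 mm. A picture is of the moment at which its call begins: read the wrist's pose just before it. There is no depth.
A pose or a line that the arm cannot do raises r.MotionError and nothing moves.
- r.finish_job(): hands the job in, once; it reports no verdict.
Readings, each from a call of its own:
- r.get_clock(): time.
- r.get_qpos(): joint angles.
- r.get_dq(): joint speeds.
- r.get_tau(): joint torques, N m.
- r.get_eef_pos(): TCP position.
- r.get_orientation(): TCP orientation.
- r.get_force(): force on the tool from outside, world axes, zero at the start.
- r.get_torque(): the same for the moment, N m.
- r.get_grip_width(): finger opening in m.
Only numpy, scipy, OpenCV 4.12 (cv2) and the standard library are available. Lean on these libraries where they do the work, as an engineer would, in place of code of your own. Each camera call takes 0.05 s, during which the arm holds its last target.

## Working session

There is one attempt and no reset: what is moved stays moved. The work goes in short steps, each a Python script; the robot and the scene stay as the last script left them, time stands still between calls to the robot, and variables do not carry over. Pictures are saved under pics/ and viewed, and the job is handed in when it is done.

```bash
ls; mkdir -p pics
python3 - <<'E'
from plant import r
import cv2,numpy as np
for n in ("scene","top","wrist"):
    c=r.camera(n); cv2.imwrite(f"pics/{n}0.png",c["pixels"])
    print(n,c["fx"],c["fy"],c["cx"],c["cy"],np.round(c.get("cam_to_world",c.get("T_tool_cam")),4).tolist())
print(r.get_clock(),r.get_eef_pos(),r.get_orientation(),r.get_grip_width(),r.get_force())
E
```

```text
pics
scene 468.72450671240193 468.72450671240193 276.18348146198707 200.39980049316793 [[-0.8457, 0.4567, -0.2761, 0.8938], [0.5336, 0.7274, -0.4315, 0.4388], [0.0038, -0.5123, -0.8588, 0.9803], [0.0, 0.0, 0.0, 1.0]]
top 386.00479676900557 386.00479676900557 281.801252835988 208.47140388887138 [[-0.0045, -0.9974, 0.0714, 0.5301], [-0.9996, 0.0063, 0.026, -0.0165], [-0.0264, -0.0713, -0.9971, 0.7854], [0.0, 0.0, 0.0, 1.0]]
wrist 319.80351361375034 319.80351361375034 281.46712277075267 210.3893264864426 [[-0.0009, -0.963, -0.2696, 0.0687], [1.0, -0.001, 0.0004, 0.0001], [-0.0006, -0.2696, 0.963, -0.1431], [0.0, 0.0, 0.0, 1.0]]
0.15 [0.15192094 0.55394348 0.23035464] [-2.53362333e-04  1.33501834e-01  9.91048141e-01 -8.82351394e-04] 0.08530758454139802 [-0.35187643  0.84784579 -0.27987056]
```

View pics/scene0.png

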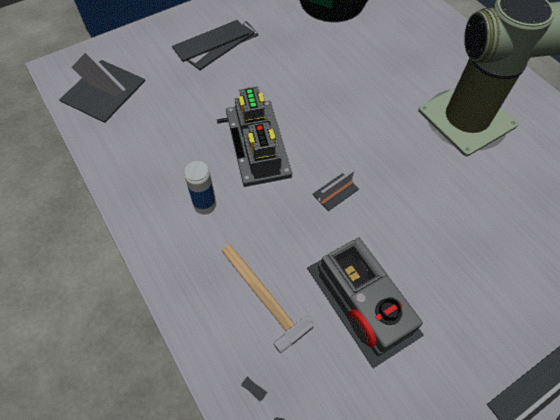

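View pics/top0.png

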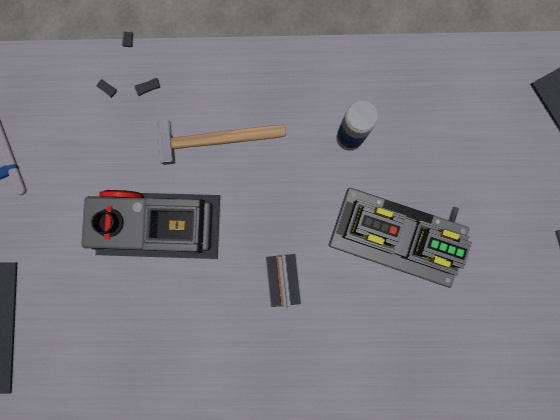

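View pics/wrist0.png

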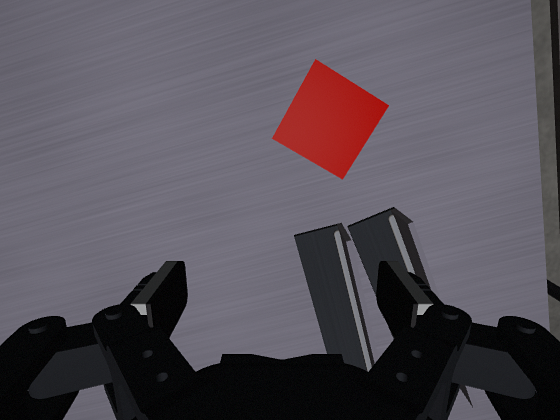

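The top view shows the green-lit battery at about (447,247), the red-lit one at (382,226), and the empty bay at about (172,225) with its brass block at (177,225). I'll zoom in for measurements.

Run:
```python
import cv2
t=cv2.imread("pics/top0.png")
cv2.imwrite("pics/zA.png",cv2.resize(t[180:300,320:480],None,fx=5,fy=5,interpolation=cv2.INTER_CUBIC))
cv2.imwrite("pics/zB.png",cv2.resize(t[175:275,70:230],None,fx=5,fy=5,interpolation=cv2.INTER_CUBIC))
```

```text
(no output)
```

View pics/zA.png

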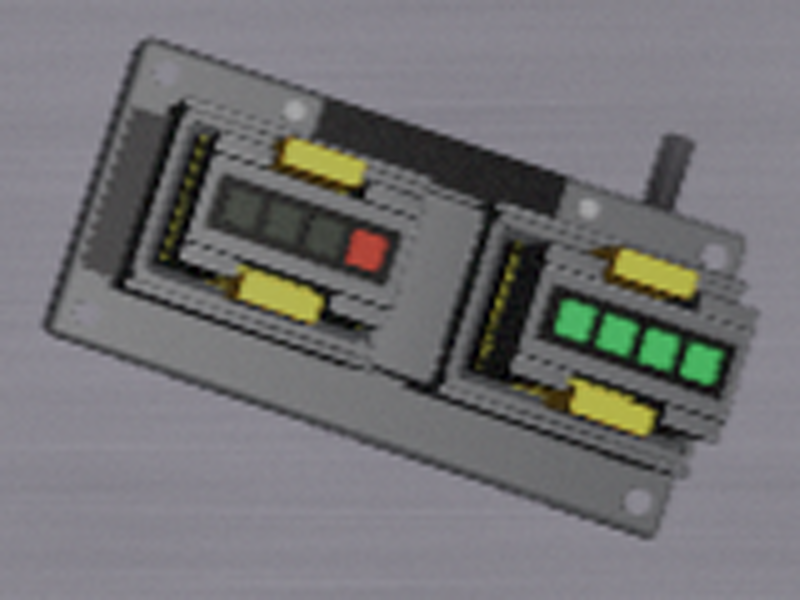

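View pics/zB.png

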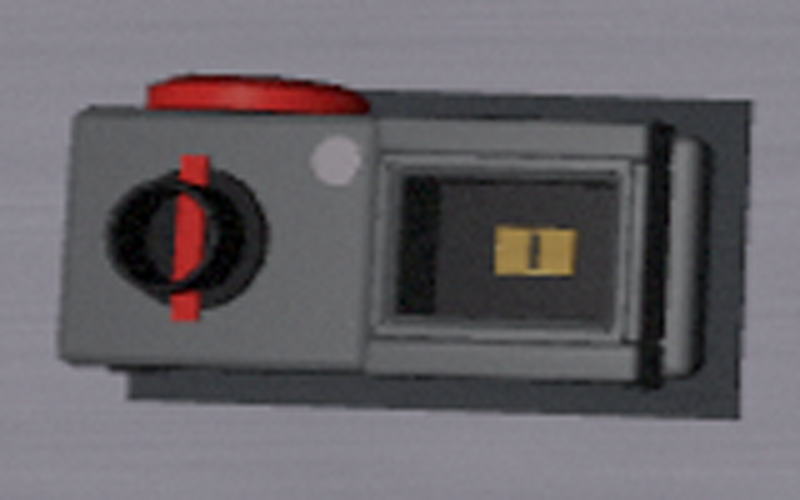

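```bash
cat > h.py <<'E'
import numpy as np,cv2
from scipy.spatial.transform import Rotation as R
T_top=np.array([[-0.0045,-0.9974,0.0714,0.5301],[-0.9996,0.0063,0.026,-0.0165],[-0.0264,-0.0713,-0.9971,0.7854],[0,0,0,1]])
K_top=(386.0048,386.0048,281.8013,208.4714)
T_sc=np.array([[-0.8457,0.4567,-0.2761,0.8938],[0.5336,0.7274,-0.4315,0.4388],[0.0038,-0.5123,-0.8588,0.9803],[0,0,0,1]])
K_sc=(468.7245,468.7245,276.1835,200.3998)
K_w=(319.8035,319.8035,281.4671,210.3893)
def ray(px,K,z,T):
    d=T[:3,:3]@np.array([(px[0]-K[2])/K[0],(px[1]-K[3])/K[1],1.0])
    return T[:3,3]+d*(z-T[2,3])/d[2]
def proj(p,K,T):
    c=T[:3,:3].T@(np.asarray(p)-T[:3,3]); return np.array([K[0]*c[0]/c[2]+K[2],K[1]*c[1]/c[2]+K[3]])
def wT(pos,q,Ttc):
    T=np.eye(4);T[:3,:3]=R.from_quat([q[1],q[2],q[3],q[0]]).as_matrix();T[:3,3]=pos
    return T@Ttc
def down(yaw): # tool y axis (jaw dir) at world yaw; z down
    y=np.array([np.cos(yaw),np.sin(yaw),0]);z=np.array([0,0,-1.]);x=np.cross(y,z)
    q=R.from_matrix(np.c_[x,y,z]).as_quat(); return np.array([q[3],q[0],q[1],q[2]])
E
python3 - <<'E'
from h import *
A=lambda x,y:(320+x/5,180+y/5); B=lambda x,y:(70+x/5,175+y/5)
p=[ray(A(*u),K_top,.109,T_top) for u in((653,274),(612,407))]
d=p[0]-p[1];print("pads",p,np.mean(p,0),np.linalg.norm(d),np.degrees(np.arctan2(d[1],d[0])))
l=[ray(A(*u),K_top,.111,T_top) for u in((575,320),(617,334),(659,350),(703,363))]
print("lights",np.mean(l,0)); d=l[0]-l[-1];print(np.degrees(np.arctan2(d[1],d[0]))-90)
# bay rim outer corners(bevel outer 59x87?) at z .088
c=[ray(B(*u),K_top,.088,T_top) for u in((392,162),(628,162),(618,340),(376,328))]
print("bay",np.round(c,4).tolist(),np.mean(c,0))
o=[ray(B(*u),K_top,.088,T_top) for u in((80,106),(60,360))]
print(o,ray(B(535,251),K_top,.048,T_top))
E
```

```text
pads [array([ 0.53103537, -0.29058988,  0.109     ]), array([ 0.48542041, -0.27501816,  0.109     ])] [ 0.50822789 -0.28280402  0.109     ] 0.04819961546396994 -18.848517082796402
lights [ 0.50781535 -0.28400713  0.111     ]
-19.069510315210806
bay [[0.5836, 0.2457, 0.088], [0.583, 0.1589, 0.088], [0.5184, 0.1618, 0.088], [0.5231, 0.2504, 0.088]] [0.55199735 0.20419418 0.088     ]
[array([0.60498933, 0.36213478, 0.088     ]), array([0.51191785, 0.36652918, 0.088     ])] [0.5519294  0.20454201 0.048     ]
```

Run:
```python
from h import *
from plant import r
import numpy as np
def shot(name):
    p,q=r.get_eef_pos(),r.get_orientation(); c=r.camera("wrist")
    T=wT(p,q,np.array(c["T_tool_cam"])); np.save(f"pics/{name}.npy",T)
    cv2.imwrite(f"pics/{name}.png",cv2.resize(c["pixels"],None,fx=1.42,fy=1.42,interpolation=cv2.INTER_CUBIC)); print(name,np.round(p,4),np.round(q,4),r.get_clock())
yb=np.radians(-3)
ps=np.array([.552,.204,.25])
try:
    r.move_ptp(ps,down(yb)); shot("wb")
    r.move_ptp(np.array([.508,-.283,.26]),down(np.radians(-19))); shot("wc")
    r.hold(.2); print(r.get_eef_pos(), r.get_force())
except Exception as e: print(repr(e))
```

```text
wb [0.5515 0.205  0.25  ] [-2.000e-04  7.248e-01  6.889e-01  0.000e+00] 2.125
wc [ 0.5085 -0.282   0.26  ] [-1.000e-04  8.137e-01  5.813e-01  2.000e-04] 3.9583
[ 0.50840266 -0.28226641  0.26001526] [-0.01377437  0.46310957 -0.26028711]
```

View pics/wb.png

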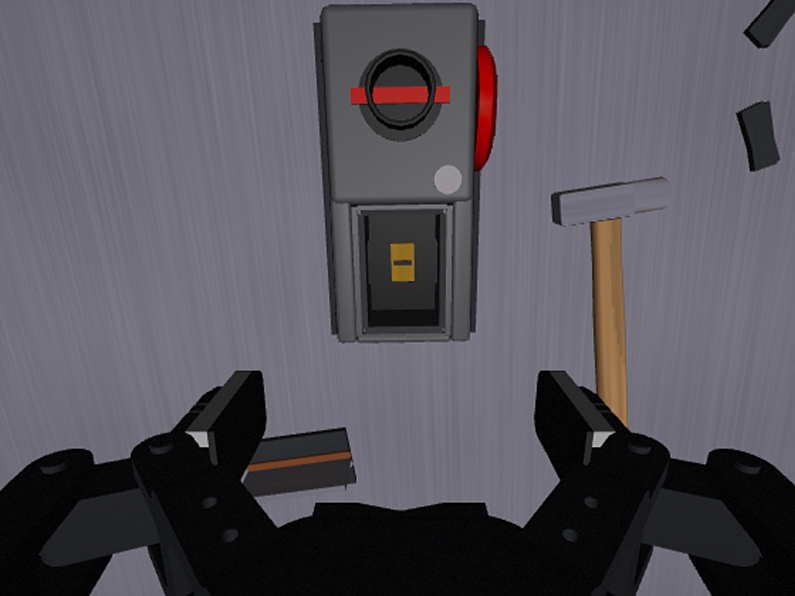

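View pics/wc.png

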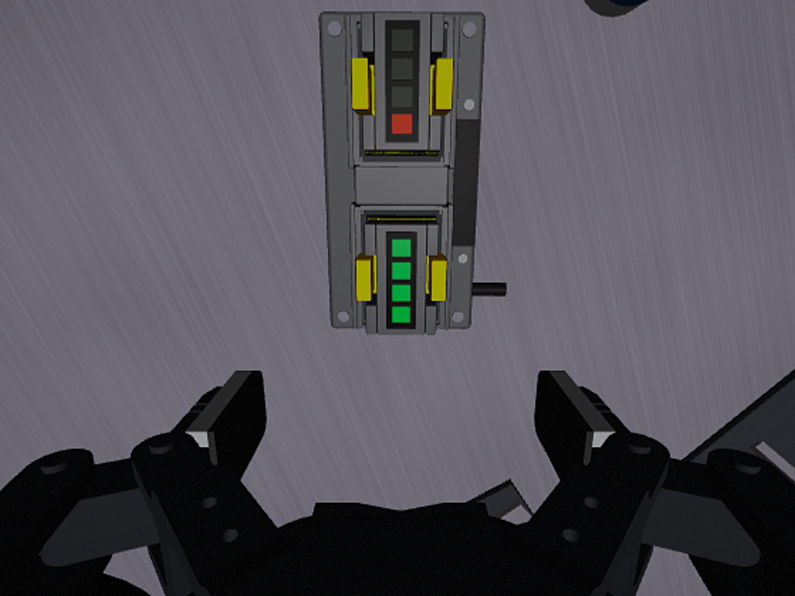

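Wrist views: green-lit pack centred at about (401,278), with its yellow tabs at x≈366 and 437. The bay mouth spans roughly x 357–449, y 205–336. Next I'll segment these and compute positions.

Run:
```python
from h import *
s=1.42
T=np.load("pics/wc.npy");im=cv2.imread("pics/wc.png").astype(int)
g=((im[...,1]>120)&(im[...,2]<80)&(im[...,0]<120)).astype(np.uint8)
n,l,st,ce=cv2.connectedComponentsWithStats(g)
L=np.array([ray(ce[i]/s,K_w,.111,T) for i in range(1,n) if st[i,4]>100]);print(L)
L=L[np.argsort(L[:,1])];d=L[-1]-L[0];print("lights c",L.mean(0),"yawx",np.degrees(np.arctan2(d[1],d[0]))-90)
im=cv2.imread("pics/wc.png")
cv2.imwrite("pics/wcz.png",cv2.resize(im[190:350,310:510],None,fx=4,fy=3.75,interpolation=cv2.INTER_CUBIC))
im=cv2.imread("pics/wb.png")
cv2.imwrite("pics/wbz.png",cv2.resize(im[195:355,310:490],None,fx=3.75,fy=3.75,interpolation=cv2.INTER_CUBIC))
```

```text
[[ 0.51550357 -0.26184991  0.111     ]
 [ 0.51056148 -0.27619465  0.111     ]
 [ 0.50572896 -0.29033983  0.111     ]
 [ 0.5008427  -0.30452352  0.111     ]]
lights c [ 0.50815918 -0.28322698  0.111     ] yawx -18.960579356960608
```

View pics/wcz.png

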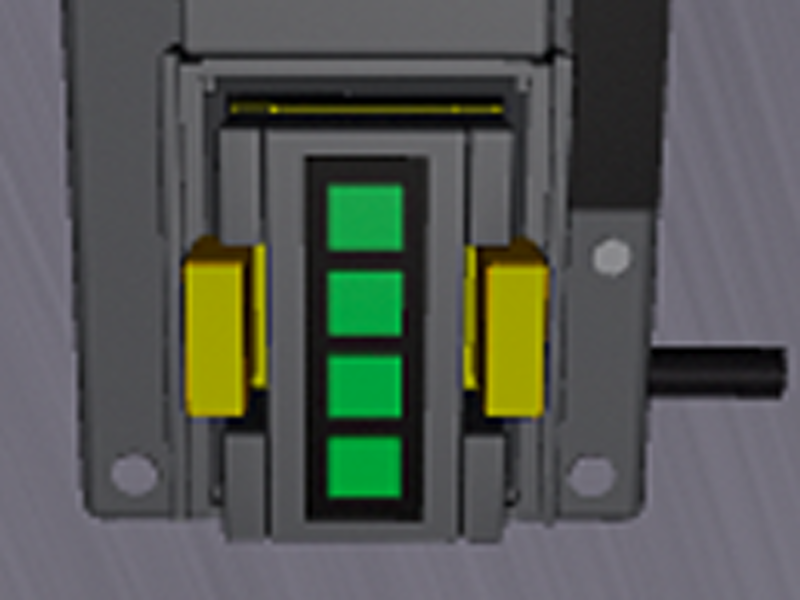

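View pics/wbz.png

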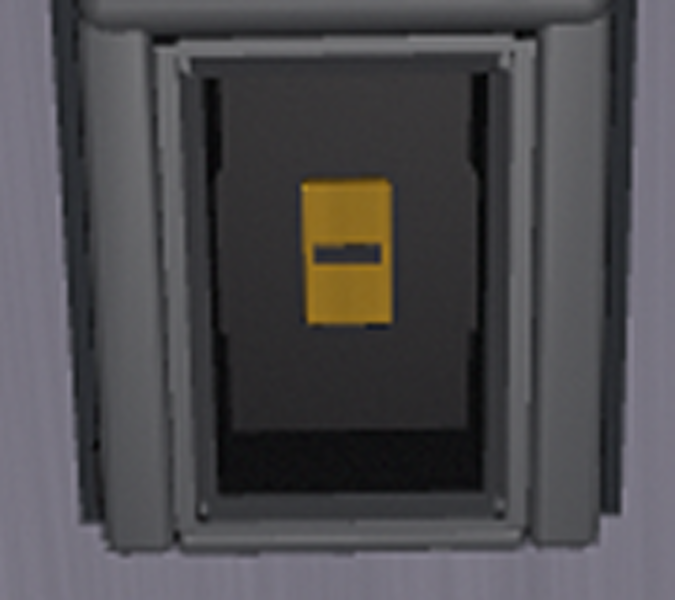

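Run:
```python
from h import *
from scipy.optimize import least_squares
T=np.load("pics/wb.npy")
Z=lambda x,y:np.array([310+x/3.75,195+y/3.75])/1.42
for nm,c in(("outer",((178,53),(515,50),(507,516),(197,520))),):
    P=np.array([ray(Z(*u),K_w,.088,T) for u in c]);print(np.round(P,4).tolist(),P.mean(0))
    print([round(np.linalg.norm(P[i]-P[(i+1)%4])*1e3,1) for i in range(4)])
    e=P[0]+P[1]-P[2]-P[3];f=P[1]+P[2]-P[0]-P[3];print(np.degrees(np.arctan2(e[1],e[0]))-90,np.degrees(np.arctan2(f[1],f[0])))
B=np.array([ray(Z(*u),K_w,.048,T) for u in((303,180),(391,181),(390,322),(305,322))]);print("brass",B.mean(0))
# outlet-side body edges: upper-left/right body corners
for u in((322,14),(477,10)): print(ray(np.array(u)/1.42,K_w,.088,T))
# top cam long edges of blower (z .088), holder plate
Bz=lambda x,y:(70+x/5,175+y/5)
for a,b,z in(((85,107),(655,125),.088),((65,362),(640,380),.088),((128,400),(740,417),.004)):
    a,b=[ray(Bz(*u),K_top,z,T_top) for u in(a,b)];d=a-b;print("edge yaw",np.degrees(np.arctan2(d[1],d[0]))-90)
# wrist edges: body left/right  
for a,b in(((322,14),(338,338)),((477,10),(470,338))):
    a,b=[ray(np.array(u)/1.42,K_w,.088,T) for u in(a,b)];d=a-b;print("w edge",a,b,np.degrees(np.arctan2(d[1],d[0]))-90)
```

```text
[[0.5255, 0.2513, 0.088], [0.5849, 0.2487, 0.088], [0.5813, 0.1618, 0.088], [0.5224, 0.164, 0.088]] [0.55352829 0.20643943 0.088     ]
[np.float64(59.4), np.float64(87.1), np.float64(58.9), np.float64(87.3)]
-2.1802690606094615 -2.3205214364624585
brass [0.55341576 0.20640688 0.048     ]
[0.51320538 0.36606456 0.088     ]
[0.60512978 0.36342675 0.088     ]
edge yaw -2.2039493847817937
edge yaw -1.9718113613985508
edge yaw -1.74392801494524
w edge [0.51320538 0.36606456 0.088     ] [0.50469426 0.16162658 0.088     ] -2.383947167887925
w edge [0.60512978 0.36342675 0.088     ] [0.59889702 0.15674412 0.088     ] -1.7272994138734674
```

The bay measures 59 x 87 mm over the bevel, as specified, at (0.5535, 0.2064) with yaw about -2.1°. Next: approach the charged pack and check that it's centred between the fingers.

```bash
cat >> h.py <<'E'
def shot(r,name):
    p,q=r.get_eef_pos(),r.get_orientation(); c=r.camera("wrist")
    T=wT(p,q,np.array(c["T_tool_cam"])); np.save(f"pics/{name}.npy",T)
    cv2.imwrite(f"pics/{name}.png",cv2.resize(c["pixels"],None,fx=1.42,fy=1.42,interpolation=cv2.INTER_CUBIC)); print(name,np.round(p,4),r.get_clock())
    return c["pixels"],T
E
python3 - <<'E'
from h import *
from plant import r
r.hold(.1)
im,T=shot(r,"wc2"); im=im.astype(int)
g=((im[...,1]>120)&(im[...,2]<80)&(im[...,0]<120)).astype(np.uint8)
n,l,st,ce=cv2.connectedComponentsWithStats(g)
L=np.array([ray(ce[i],K_w,.111,T) for i in range(1,n) if st[i,4]>50]);print("lights",L.mean(0),len(L))
r.grip(.072,20)
print(r.servo_line(np.array([.5083,-.2832,.135]),speed=.12,frame=down(np.radians(-19))))
r.hold(.2);shot(r,"wd"); print(r.get_grip_width(),r.get_force())
E
```

```text
wc2 [ 0.5083 -0.2826  0.26  ] 4.3083
lights [ 0.50813458 -0.28308098  0.111     ] 4
False
wd [ 0.5088 -0.2836  0.136 ] 6.0417
0.07183827925996751 [0.14817015 0.45590874 0.63696854]
```

View pics/wd.png

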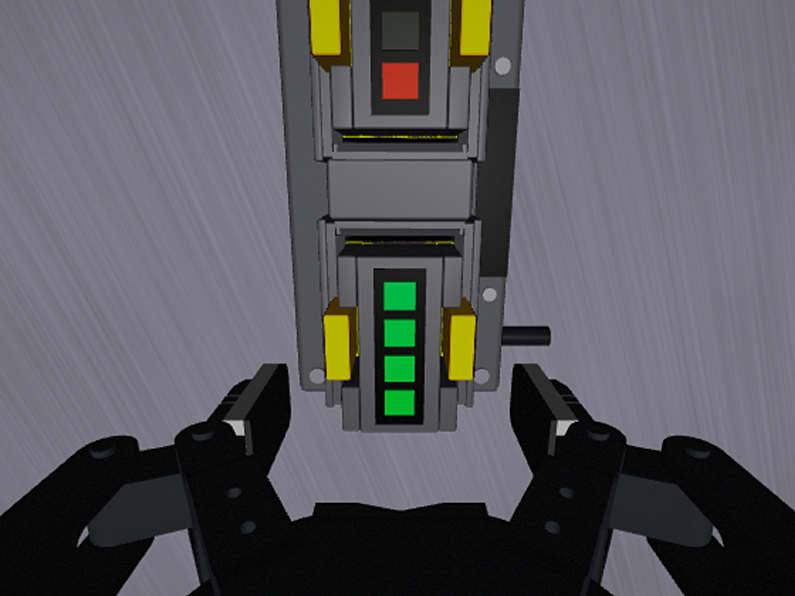

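The pack spans x 324–475 (centre 399.5) and the fingers sit at 288 and 512 (centre 400), so they're centred. Descending and pinching.

Run:
```python
from h import *
from plant import r
im=cv2.imread("pics/wd.png").astype(int);T=np.load("pics/wd.npy")
g=((im[...,1]>120)&(im[...,2]<80)&(im[...,0]<120)).astype(np.uint8)
n,l,st,ce=cv2.connectedComponentsWithStats(g)
L=np.array([ray(ce[i]/1.42,K_w,.111,T) for i in range(1,n) if st[i,4]>300]);print("lights",L.mean(0),len(L))
print(r.servo_line(np.array([.5081,-.2831,.077]),speed=.06,threshold=8))
r.hold(.2);f0=r.get_force();print(r.get_eef_pos(),f0)
r.grip(.050,25); r.hold(.3)
print(r.get_grip_width(),r.get_force()-f0,r.get_eef_pos(),r.get_clock()); shot(r,"we")
```

```text
lights [ 0.50817573 -0.28340255  0.111     ] 4
False
[ 0.50840706 -0.28331941  0.07752821] [-0.58304759 -0.47170371 -0.6620765 ]
0.05015918457898079 [0.52080839 1.0383302  5.46606899] [ 0.50860282 -0.28339846  0.0774177 ] 8.0
we [ 0.5086 -0.2834  0.0774] 8.05
```

View pics/we.png

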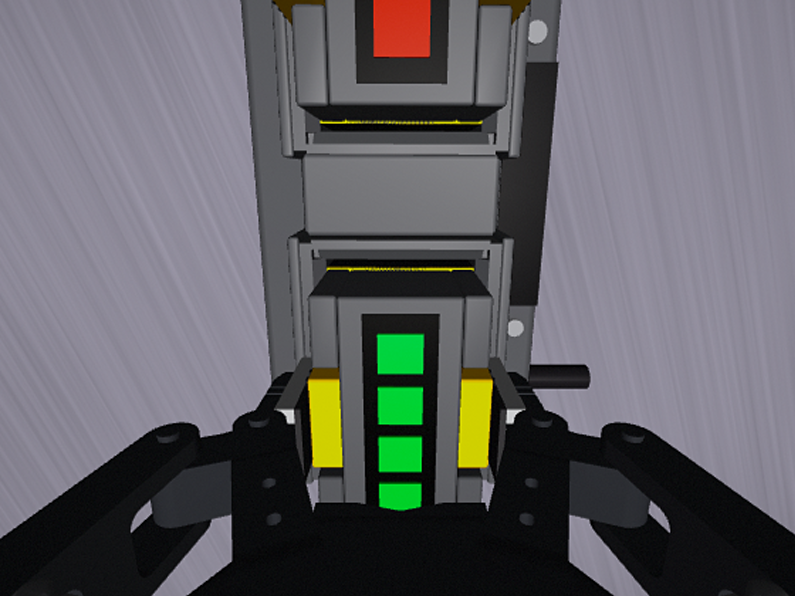

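Both tabs are pinched: the grip reads 50 mm and the battery pushes up about 5 N, which fits the charger's sprung block. Lifting slowly under a force guard.

Run:
```python
from h import *
from plant import r
p=np.array([.5081,-.2831,0])
print(r.servo_line(p+[0,0,.095],speed=.04,threshold=20),r.get_force(),r.get_eef_pos(),r.get_grip_width())
```

```text
False [ 0.54937586  0.07023729 -3.15348358] [ 0.50728557 -0.28256033  0.09429   ] 0.04999511941417989
```

Run:
```python
from h import *
from plant import r
p=np.array([.5081,-.2831,0])
print(r.servo_line(p+[0,0,.25],speed=.12,threshold=25),r.get_force(),r.get_grip_width())
q=down(np.radians(-2.1))
r.move_ptp(np.array([.553,.206,.25]),q); 
print(r.servo_line(np.array([.553,.206,.165]),speed=.1,threshold=10)); r.hold(.3)
print(r.get_eef_pos(),r.get_force(),r.get_grip_width())
shot(r,"wf"); 
for n in("top","scene"):
    c=r.camera(n)["pixels"]; cv2.imwrite(f"pics/{n}1.png",c)
    c=c[160:290,60:240] if n=="top" else c[180:380,270:450]
    cv2.imwrite(f"pics/{n}1z.png",cv2.resize(c,None,fx=3,fy=3,interpolation=cv2.INTER_CUBIC))
print(r.get_clock())
```

```text
False [-0.92048442 -0.66542914 -2.80049839] 0.05035314722010106
False
[0.55331912 0.20610273 0.1656169 ] [-0.22508314  0.87185625 -2.17309074] 0.05023277067875553
wf [0.5533 0.2061 0.1656] 13.225
13.325
```

View pics/wf.png

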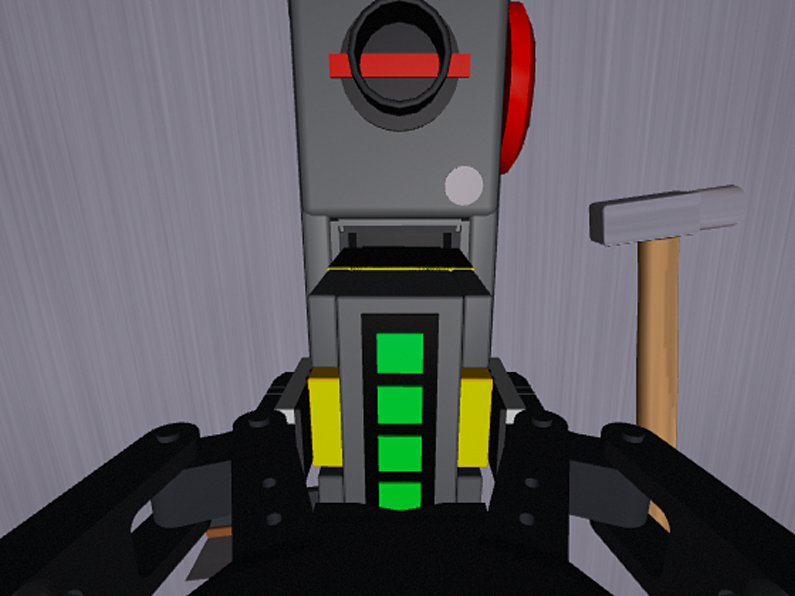

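View pics/scene1z.png

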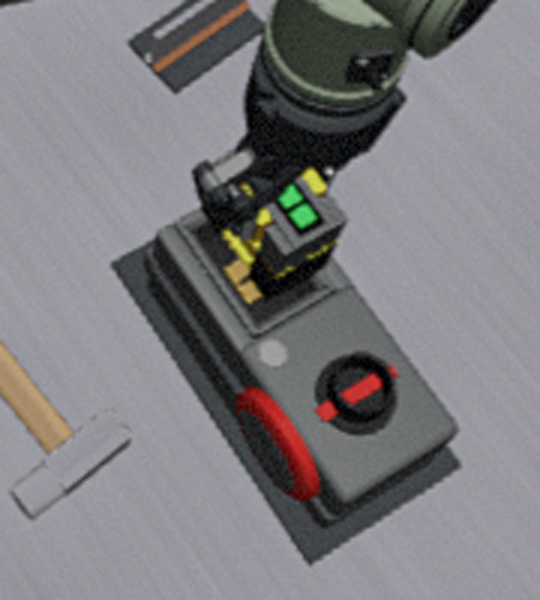

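Run:
```python
from h import *
im=cv2.imread("pics/wf.png")
cv2.imwrite("pics/wfz.png",cv2.resize(im[205:305,300:500],None,fx=4,fy=4,interpolation=cv2.INTER_CUBIC))
```

```text
(no output)
```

View pics/wfz.png

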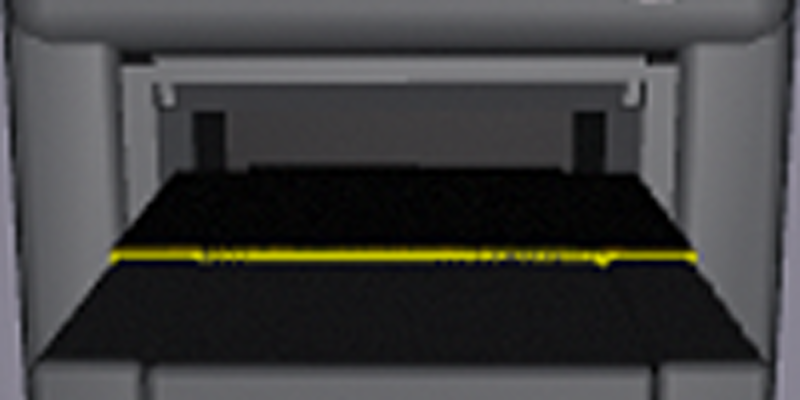

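Run:
```python
from h import *
T=np.load("pics/wf.npy");Z=lambda x,y:np.array([300+x/4,205+y/4])/1.42
t=np.radians(-2.1);ux=np.array([np.cos(t),np.sin(t),0]);uy=np.array([-np.sin(t),np.cos(t),0])
b=[ray(Z(*u),K_w,.088,T) for u in((155,82),(641,82))];print(b,np.linalg.norm(b[0]-b[1]))
d=b[1]-b[0];print(np.degrees(np.arctan2(d[1],d[0])))
m=np.mean(b,0);print("bay centre",m-uy*.0435)
for z in(.111,.113,.115,.117):
    k=[ray(Z(*u),K_w,z,T) for u in((175,172),(638,172))];print(z,np.linalg.norm(k[0]-k[1]),np.mean(k,0)-uy*.038)
k=[ray(Z(*u),K_w,.1156+.084,T) for u in((38,362),(768,362))];print("top",np.linalg.norm(k[0]-k[1]),np.mean(k,0)-uy*.038)
d=k[1]-k[0];print(np.degrees(np.arctan2(d[1],d[0])))
```

```text
[array([0.52520642, 0.25077404, 0.088     ]), array([0.58383906, 0.24856627, 0.088     ])] 0.05867419323107038
-2.156413664083598
bay centre [0.55292874 0.20619937 0.088     ]
0.111 0.050744528766693615 [0.553755   0.20444785 0.111     ]
0.113 0.05023131459754499 [0.5537547  0.20477153 0.113     ]
0.115 0.04971810042839636 [0.5537544  0.20509521 0.115     ]
0.117 0.04920488625924774 [0.55375409 0.20541889 0.117     ]
top 0.045444910706749934 [0.5530974  0.20689512 0.1996    ]
-2.17343012578458
```

Pack and bay agree to within about 1 mm and 0.1°. Inserting slowly by feel.

Run:
```python
from h import *
from plant import r
p=np.array([.553,.2063,0]);q=down(np.radians(-2.15))
print(r.servo_line(p+[0,0,.135],frame=q,speed=.06,threshold=6)); r.hold(.1);f0=r.get_force();print(f0)
print(r.servo_line(p+[0,0,.102],speed=.03,threshold=7),r.get_eef_pos(),r.get_force()-f0)
print(r.servo_line(p+[0,0,.086],speed=.012,threshold=13),r.get_eef_pos(),r.get_force()-f0)
r.hold(.2);print(r.get_eef_pos(),r.get_force()-f0,r.get_grip_width(),r.get_clock())
shot(r,"wg")
```

```text
False
[ 0.44450362  0.66890577 -2.50285654]
False [0.55325772 0.20636706 0.10232026] [-0.01732413 -0.0521283  -1.35154198]
True [0.55367928 0.2062373  0.09412268] [-0.95735884 -0.80406505  7.03297245]
[0.55364681 0.20622364 0.0940892 ] [-0.98953284 -1.07383728  6.82164829] 0.04992403530155529 16.3417
wg [0.5536 0.2062 0.0941] 16.3917
```

View pics/wg.png

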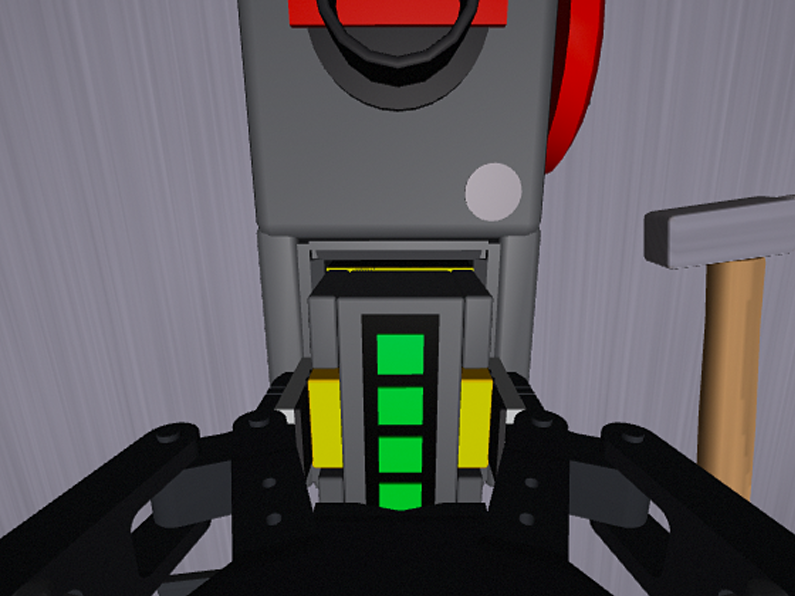

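Seated against the spring at about 7 N, so not bottomed yet. Pressing a little further.

Run:
```python
from h import *
from plant import r
p=np.array([.553,.2063,0])
f0=-2.5
z=.0935
for i in range(14):
    hit=r.servo_line(p+[0,0,z],speed=.01,threshold=12); r.hold(.15)
    F=np.mean([r.get_force()[2] for _ in range(5)])-f0
    print(hit,round(z,4),np.round(r.get_eef_pos(),4),round(F,1))
    if F>13 : break
    z-=.0005
print(r.get_grip_width(),r.get_clock())
```

```text
False 0.0935 [0.5537 0.2062 0.0939] 7.8
False 0.093 [0.5537 0.2063 0.0939] 10.0
False 0.0925 [0.5537 0.2063 0.0939] 12.6
False 0.092 [0.5537 0.2063 0.0939] 15.4
0.04979448001082493 17.9917
```

Bottomed: the height stays at 0.0939 while the force climbs to 15 N. Releasing while holding that light push.

Run:
```python
from h import *
from plant import r
for w in(.0515,.053,.055,.058,.062,.070):
    r.grip(w,20); r.hold(.05); print(w,round(r.get_grip_width(),4),np.round(r.get_eef_pos(),4),np.round(r.get_force(),1))
r.hold(.2); shot(r,"wh"); print(r.get_clock())
```

```text
0.0515 0.0513 [0.5537 0.2064 0.0927] [-0.5  0.3  6. ]
0.053 0.053 [0.5535 0.2064 0.0924] [ 0.1 -0.5  5.8]
0.055 0.055 [0.5533 0.2064 0.0921] [ 0.2 -0.4  5.5]
0.058 0.0579 [0.553  0.2064 0.0919] [ 0.5 -0.   4.3]
0.062 0.062 [0.5525 0.2062 0.0912] [ 1.5 -0.   0.3]
0.07 0.0699 [0.5525 0.2062 0.0916] [-0.2  0.7  0.1]
wh [0.5529 0.2063 0.0919] 19.875
19.875
```

View pics/wh.png

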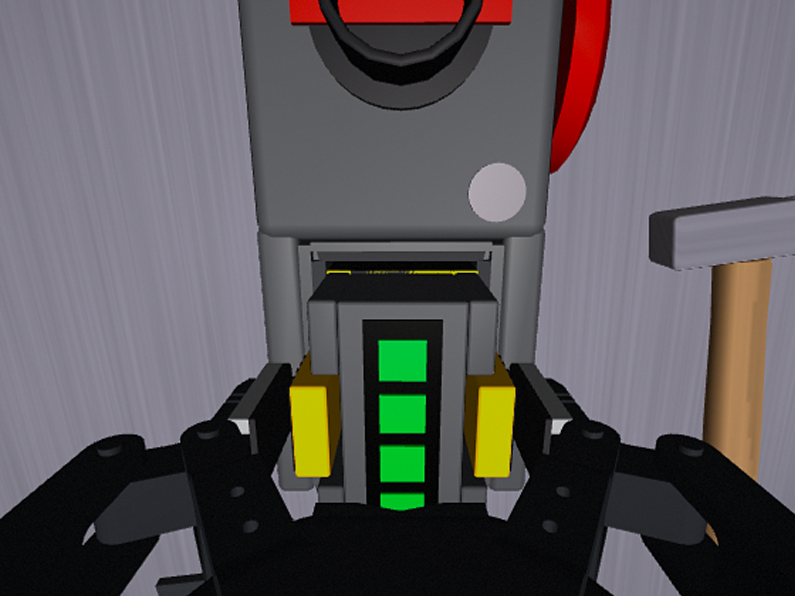

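Both tabs are out (outer edges at x 291 and 515). Now I'll raise the arm and touch the top with shut fingers to check the seated height, which should be about 0.128 if latched.

Run:
```python
from h import *
from plant import r
r.grip(.08); 
print(r.servo_line(np.array([.553,.2063,.20]),speed=.12,threshold=10))
r.hold(.1); shot(r,"wi"); r.grip(0.0,20)
r.servo_line(np.array([.553,.2063,.145]),speed=.08,threshold=6)
r.hold(.1)
hit=r.servo_line(np.array([.553,.2063,.118]),speed=.012,threshold=4)
print(hit,[round(r.get_eef_pos()[2],4) for _ in range(5)],r.get_force(),r.get_clock())
```

```text
False
wi [0.5522 0.2061 0.1986] 21.3417
True [np.float64(0.126), np.float64(0.126), np.float64(0.126), np.float64(0.126), np.float64(0.126)] [-0.73047198  1.03765568  4.70736826] 24.5
```

View pics/wi.png

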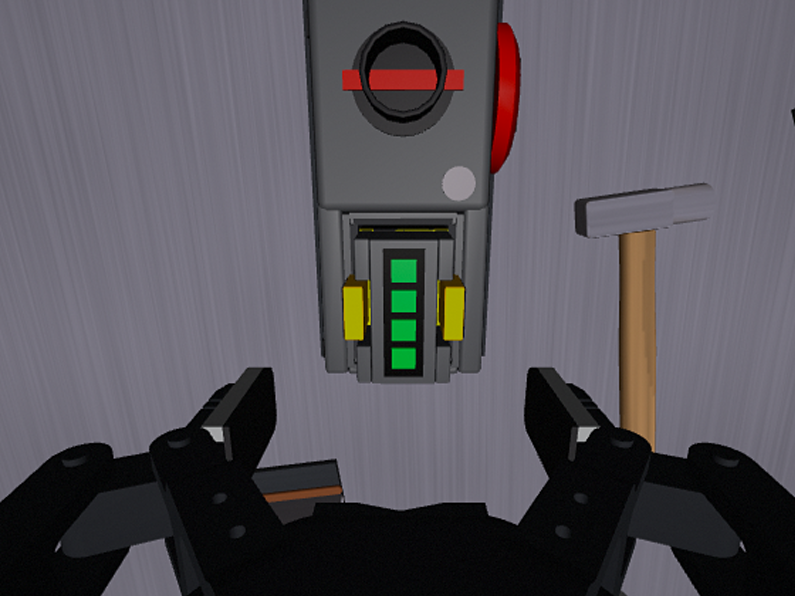

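The touch found the top at 0.126, but the 4 N threshold may have pressed the sprung block down. I'll press a bit further for certainty, then retract and touch again in fine steps to find the unloaded height.

Run:
```python
from h import *
from plant import r
p=np.array([.553,.2063,0])
mf=lambda:np.mean([r.get_force()[2] for _ in range(6)]); mz=lambda:np.mean([r.get_eef_pos()[2] for _ in range(6)])
z=.1255
for i in range(10):
    r.servo_line(p+[0,0,z],speed=.01,threshold=8); r.hold(.08)
    F=mf(); print(round(z,4),round(mz(),4),round(F,1))
    if F>14: break
    z-=.0006
print("retract"); r.servo_line(p+[0,0,.137],speed=.03); r.hold(.2); print(mz(),mf(),r.get_clock())
z=.134
for i in range(14):
    r.servo_line(p+[0,0,z],speed=.01); r.hold(.08)
    F=mf(); print(round(z,4),round(mz(),4),round(F,1))
    if F>7: break
    z-=.001
print(r.get_clock())
```

```text
0.1255 0.1259 4.5
0.1249 0.1251 4.5
0.1243 0.1252 7.0
0.1237 0.1252 9.5
0.1231 0.1252 11.1
0.1225 0.1253 14.1
retract
0.13659882911583945 0.14428432000456629 27.3333
0.134 0.134 0.1
0.133 0.133 -1.5
0.132 0.132 -0.3
0.131 0.1309 -0.4
0.13 0.13 0.2
0.129 0.129 1.2
0.128 0.128 -0.2
0.127 0.1272 0.8
0.126 0.1266 3.9
0.125 0.1253 4.7
0.124 0.1251 8.7
31.2
```

The unloaded top is about 2 mm above the hard stop (0.127 against 0.125), which is the latched resting position. Retracting for final checks.

Run:
```python
from h import *
from plant import r
r.servo_line(np.array([.553,.2063,.23]),speed=.12); r.hold(.2); im,T=shot(r,"wj"); 
c=r.camera("top")["pixels"]; cv2.imwrite("pics/top2.png",c)
imi=im.astype(int)
def cc(m,a):
    n,l,st,ce=cv2.connectedComponentsWithStats(m.astype(np.uint8)); return [(st[i],ce[i]) for i in range(1,n) if st[i,4]>a]
L=np.array([ray(x[1],K_w,.128,T) for x in cc((imi[...,1]>120)&(imi[...,2]<80)&(imi[...,0]<120),40)]);print("lights",len(L),L.mean(0))
for s,ce in cc((imi[...,1]>130)&(imi[...,2]>130)&(imi[...,0]<60),60): 
    print("tab",s, [ray((x,ce[1]),K_w,.126,T).round(4) for x in(s[0],s[0]+s[2])])
a=cv2.imread("pics/top0.png"); d=np.abs(a.astype(int)-c).max(2); print("diff px hammer/spray/coupon areas",(d[110:170,150:295]>40).sum(),(d[90:155,330:385]>40).sum(),(d[180:290,325:415]>40).sum())
```

```text
wj [0.5524 0.2062 0.2289] 32.4833
lights 4 [0.55316372 0.20636205 0.128     ]
tab [246 193  13  33 389] [array([0.5233, 0.2079, 0.126 ]), array([0.5336, 0.2075, 0.126 ])]
tab [309 193  13  33 390] [array([0.5735, 0.2061, 0.126 ]), array([0.5838, 0.2057, 0.126 ])]
diff px hammer/spray/coupon areas 0 0 3
```

View pics/wj.png

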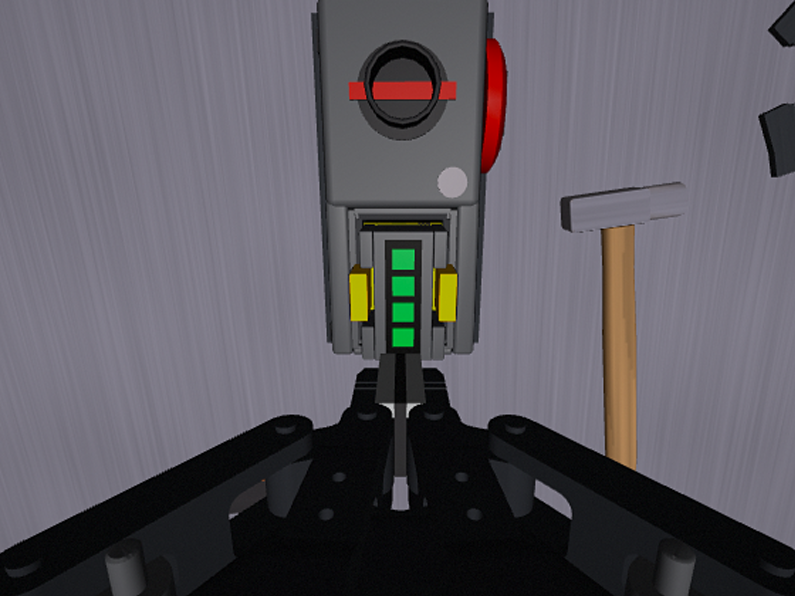

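View pics/top2.png

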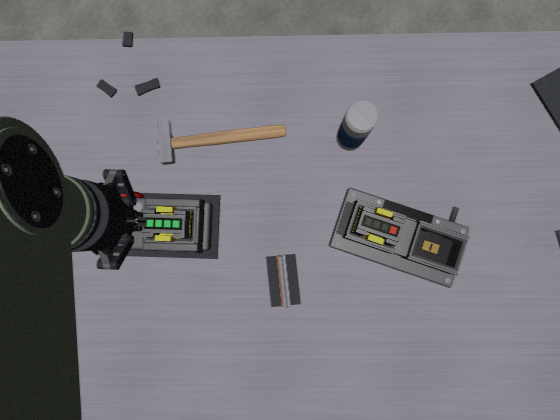

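The tabs measure 60.5 mm across, so both are fully out. The pack is centred at (0.5532, 0.2064), the red-lit pack at (382,226) hasn't moved, and the bystanders are unchanged. Handing in.

Run:
```python
from plant import r
r.finish_job(); print(r.get_clock())
```

```text
the job is handed in; nothing more can be done
the job is handed in; nothing more can be done
```

The charged battery is in the blower bay, latched, and the job was handed in at about 32.5 s of robot time. No verdict was reported.

I pinched both tabs, lifted the battery out of the charger slowly and carried it over. I then pressed it home at about 15 N, until it stopped moving, and released it.

Last checks:
- **Seating:** In a second, finer touch, the battery's top was about 2 mm above its hard stop, which matches the latched position. An earlier touch with a 4 N threshold was inconclusive, because that is enough to press the sprung contact down.
- **Tabs:** They measure 60.5 mm across, so both are fully out.
- **Centring:** The battery is within about 1 mm of the bay centre as seen by the wrist camera. The first overhead-camera estimate of the bay differed from the wrist camera by about 2 mm, within the stated calibration. I used the wrist camera.
- **Everything else:** The overhead picture shows the other battery, hammer and spray can where they were. I did not compare the weld coupon in the pictures, but the arm worked nowhere near it.
- **Robot:** The arm was clear of everything when I handed in.

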